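Bring a loose profile upright square with an assembly square and hold it

ROBOT

A 6-joint arm with a two-finger parallel gripper is mounted at the origin on the work surface. World frame = base frame: x ahead of the robot, y to its left, z up, the work surface at z = 0. Lengths are in m, angles in rad, forces in N, time in s.
With the tool pointing down it reaches from about 0.3 to 0.875 m from the base axis. Payload 6.4 kg.
Tool frame: the origin (TCP) lies at the very end of the fingers, on their centre line; the grasp point (between the pads) lies 19 mm behind it; z points along the fingers, y is the line along which they close (so a half turn about z gives the same grasp; the last joint's range is limited). The gripper opens to 85 mm and grips with 20 to 120 N. Pads are 22 mm wide; open, the fingers measure 114 mm over their backs; the gripper's body (76 mm by 85 mm) begins 54 mm behind the grasp point. The pads swing forward as they close: fully open they stand 13 mm farther back than shut.
Start: joints at [-1.314, 0.181, 1.607, -0, 1.354, -0.206], TCP at [0.257, -0.515, 0.231] pointing down, gripper open.
Joint ranges: [-2.99, 2.99], [-0.89, 2.07], [0.3, 2.58], [-1.14, 4.28], [0, 2.63], [-3.12, 3.12]. Speed limits (rad/s): [2.57, 2.57, 3.01, 3.14, 3.14, 3.14].

INTERFACE

Orientations are given as a unit quaternion [w, x, y, z].
In Python, from bench import ctrl gives the robot as it stands.
- The arm moves only by the tool jog_arm, never from a script. Its argument "series" is a list that holds one entry, the list of rows, each a list of 7 numbers: the shift along the tool's x, y, z in mm, then the turn, a rotation vector about the tool's x, y, z in rad, then the finger opening in mm, from 0 to 85.4. In form: [[[tx, ty, tz, rx, ry, rz, gripper], ...]]. A call has exactly 10 rows; each row shifts and turns the commanded pose from where the row before left it, along the tool's axes as they then stand; what a row does not reach is not made up. A row lasts 1/10 s, in which the tool goes at most 50 mm and 8.59 degrees, less where a joint would pass 70% of its speed; a pose out of reach is approached as far as the arm can. A call with a gripper value outside its range is refused whole. The fingers move at their own pace and stop on an object; the grip force is fixed at half the most. Time passes only in rows, so rows that do not move let the fingers close, or fill a call up. It gives the time, the measured TCP pose, the force, the opening and the grip force at its end, in the units of the state.
- ctrl.get_obs(): the state, without advancing time (a new reading comes with each control period).
- ctrl.camera(name): name is "scene" or "top"; returns a dict with "frame" (420x560x3 uint8, blue, green, red), "z_map" (420x560 float32, m along the optical axis (not along the pixel's ray), 0 where there is no reading), "fx", "fy", "cx", "cy" (pixels), "k1" (the pictures are not rectified: a ray, as slopes to the right and down, at radius r is drawn at 1 + k1 r^2 times it, then the intrinsics apply), "xyz" and "rotation" of the camera in the world. Camera axes: x right, y down, z forward; pixel columns grow to the right and rows downward; lengths in m; the calibration is good to about 2 mm. A picture is of the moment at which its call begins.
- ctrl.hand_in(): hands the job in; it is judged then, once.
The state is a dict: "time_s": time; "q": joint angles; "dq": joint speeds; "joint_efforts": joint torques, N m; "eef_pos": TCP position; "eef_rot": TCP orientation; "wrist_force": force on the tool from outside, world axes, zero at the start; "torque": the same for the moment, N m; "opening": opening from 0.0 (shut) to 1.0 (fully open); "grasp_force": force on a finger pad.
Only numpy, scipy, OpenCV 4.12 (cv2) and the standard library are available. Lean on these libraries where they do the work, as an engineer would, in place of code of your own. Each camera call takes 0.05 s, during which the arm holds its last target. There are 200 camera calls.

TASK

The upright of this aluminium profile frame is only loosely bracketed and leans in over the bottom rail. Pick up the L-shaped assembly square, stand it on top of the rail clear of the upright, then slide it along the rail into the corner, pushing the upright back to vertical, until the square's foot sits flat on the rail and its back edge lies flat against the upright. Finish while still gripping the square and pressing it firmly into the corner, ready for the screws to be tightened, and leave the other things on the bench where they are.

Things in the scene. Friction and masses are not known exactly. Their poses are not given: they have to be found in the camera images.
- square: Loose dark grey L-shaped square, about 0.4 kg, standing on its foot. Legs 150 long, 30 wide, 18 thick (mm), 3 holes each. Origin at the outer corner (heel; a 6 mm notch there), mid-thickness, underside. Foot runs 150 along own -y, from z 0 to 30; upright leg rises 150 along +z, y -30 to 0, flat back edge at y = 0 facing +y. x: across the thickness. Grip the foot across it, 80 to 100 from heel.
- rail: Fixed bottom rail: aluminium profile 40 wide, 40 high (mm), y -270 to 85 of its frame, top face at z 40. Origin on the bench, mid-width, below the corner where the upright's inner face meets the rail top. Corner bracket behind the upright, y 41 to 77. Square home: origin at (0, 0, 40), axes parallel to the rail's. Hold-down angles, 30 high, reach x +-46 at y -258 to -222.
- upright: Aluminium profile 40 x 40, 203 mm tall, on the rail. Origin: middle of its inner face's bottom edge, on the rail top; z runs up the inner face, profile from y 0 to 40. Rocks only about this edge (own x): starts leaning 0.05 to 0.09 rad towards the rail's -y side, stays where pushed, takes 2 to 3 N at 150 mm height to move, and stops dead at vertical, its end flat on the rail.
- iron_stand: A bystander: empty soldering iron stand, round dark base 84 mm across and a wire coil holder, about 150 mm high; origin under the base's centre.
- solder_spool: A bystander: metal-grey spool of solder, 60 mm diameter, 42 mm high, upright; origin under its centre.
- spare_bracket: A bystander: a spare aluminium corner bracket, 36 x 36 x 36 mm; origin under its middle.
- hex_driver: A bystander: hex driver lying on the bench, black handle 90 mm long and 18 mm thick, thin blade 100 mm along its +x; origin under the middle of the handle.
Things that resemble listed ones, but are neither listed nor needed, are in the scene too. Of the things like the square, leave any that is blue or purple; of the rest the larger one is meant.

How it is judged:
On the way:
1. the square stands on the rail's top, clear of the upright (contact force between square and rail above 0.5 N and contact force between square and upright below 0.2 N and z of square in the frame of rail between 0.035 and 0.046 m and x of square in the frame of rail between -0.012 and 0.012 m and angle between square's own z axis and vertical below 0.08 rad), for 0.1 s.
At the end, for the whole second after the job is handed in: Ends gripping the square (over 3 N), its foot pressed on the rail (over 1 N), its back edge on the upright (over 2 N), at rest; heel within 2.5 mm of the corner, within 11 mm of the rail's middle, in line within 0.035 rad; square vertical within 0.015 rad, upright within 0.012 rad (contact force between the fingers and square above 3 N and contact force between square and rail above 1 N and contact force between square and upright above 2 N and angle between upright's own z axis and vertical below 0.012 rad and angle between square's own z axis and vertical below 0.015 rad and angle between the y axis of square and the y axis of rail, either way round below 0.035 rad and y of square in the frame of rail above -0.0025 m and z of square in the frame of rail between 0.0375 and 0.0425 m and x of square in the frame of rail between -0.011 and 0.011 m and linear speed of square below 0.01 m/s); the arm keeps its last pose, push and grip.
It fails at once if the iron stand is displaced by more than 30 mm (distance of iron_stand from where it was at the start of the episode above 0.03 m).
It fails at once if the solder spool is displaced by more than 30 mm (distance of solder_spool from where it was at the start of the episode above 0.03 m).
It fails at once if the spare bracket is displaced by more than 30 mm (distance of spare_bracket from where it was at the start of the episode above 0.03 m).
It fails at once if the hex driver is displaced by more than 30 mm (distance of hex_driver from where it was at the start of the episode above 0.03 m).
It also fails if it takes over 58 s, if anything falls off the work surface, if the arm or the gripper's body presses on something with over 40 N, if the wrist force passes 120 N, or if a joint passes its speed limit or range.

## Working session

There is one attempt and no reset: what is moved stays moved. The work goes in short steps, Python scripts to look and compute and a tool call to move; the robot and the scene stay as the last step left them, time stands still between calls to the robot, and variables do not carry over. Pictures are saved under pics/ and viewed, at most 10 in all, crops included, and the job is handed in when it is done.

Besides the shell and the picture viewer there is one more tool, called after "Request:" in YAML: its name, and indented under it one key for each argument. jog_arm: Moves the arm, as the interface text tells. Its arguments: {"type":"object","properties":{"series":{"type":"array"}},"required":["series"]}

```bash
mkdir -p pics; cat > h.py <<'E'
import numpy as np, cv2
from bench import ctrl
def cam(n):
    c=ctrl.camera(n); c={**c}; c['R']=np.array(c['rotation'],float); c['t']=np.array(c['xyz'],float)
    if c['R'].shape!=(3,3):
        from scipy.spatial.transform import Rotation as Ro
        q=c['R']; c['R']=Ro.from_quat([q[1],q[2],q[3],q[0]]).as_matrix()
    return c
def rays(c,uv):
    K=np.array([[c['fx'],0,c['cx']],[0,c['fy'],c['cy']],[0,0,1.]])
    p=cv2.undistortPoints(np.array(uv,float).reshape(-1,1,2),K,np.array([c['k1'],0,0,0.])).reshape(-1,2)
    return np.c_[p,np.ones(len(p))]@c['R'].T
def plane(c,uv,z):
    d=rays(c,uv); return c['t']+d*((z-c['t'][2])/d[:,2])[:,None]
def cloud(c):
    h,w=c['z_map'].shape; v,u=np.mgrid[:h,:w]
    return (c['t']+rays(c,np.c_[u.ravel(),v.ravel()])*c['z_map'].reshape(-1,1)).reshape(h,w,3)
E
python3 - <<'E'
from h import *
for n in('scene','top'):
    c=cam(n); cv2.imwrite(f'pics/{n}0.png',cv2.resize(c['frame'],(800,600))); print(n,c['t'],c['R'].round(3).tolist(),c['fx'],c['cx'],c['cy'],c['k1'])
    np.savez(f'{n}0.npz',**{k:v for k,v in c.items()})
o=ctrl.get_obs(); print(o)
E
```

```text
scene [0.96943785 0.78483306 0.7472984 ] [[-0.897, 0.277, -0.343], [0.441, 0.551, -0.708], [-0.007, -0.787, -0.617]] 436.5870137608729 284.5708964182712 213.17921457877185 0.024582223923626224
top [ 0.39768059 -0.04928776  1.32777955] [[0.018, -0.99, 0.142], [-0.999, -0.014, 0.031], [-0.029, -0.143, -0.989]] 401.21402843754595 285.0761164035016 208.5220344768026 -0.06819996146074518
{'time_s': 0.1, 'q': array([-1.31428259e+00,  1.81489870e-01,  1.60790768e+00, -1.48095659e-05,
        1.35381765e+00, -2.06310399e-01]), 'dq': array([-0.00141313, -0.00221102, -0.00347354,  0.00070225,  0.00103227,
        0.00048062]), 'joint_efforts': array([ 4.32162033e-04, -4.45876050e+01, -3.52235949e+01, -2.90299768e-04,
        4.15331204e-03,  2.23259235e-06]), 'eef_pos': array([ 0.25659957, -0.51400569,  0.23046141]), 'eef_rot': array([-8.10833643e-04,  9.73342817e-01,  2.29353661e-01, -2.75896944e-05]), 'wrist_force': array([-0.87119943,  0.66086961,  0.46017861]), 'torque': array([ 0.03484809, -0.00291882, -0.03312184]), 'grasp_force': 0.0, 'opening': 1.00196262853519}
```

View pics/scene0.png

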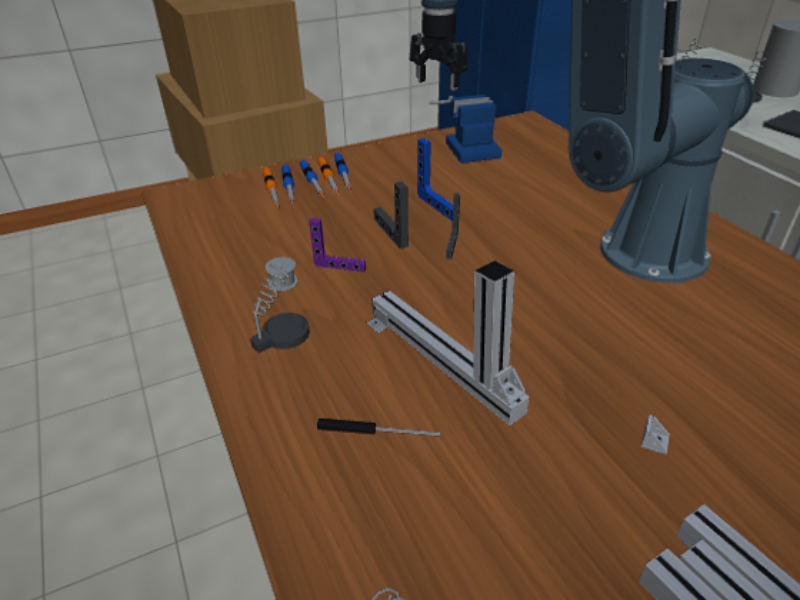

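View pics/top0.png

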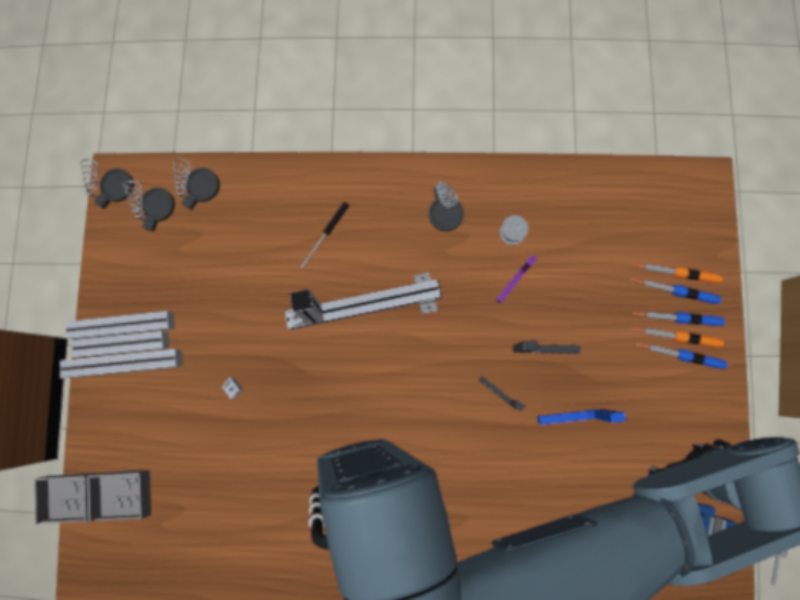

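Square candidates: dark grey, thick, at top (545,348) / scene (395,215); dark grey, smaller and thin, at top (500,392) / scene (455,225); purple and blue ones are excluded. The larger grey one at (545,348) fits; I'll confirm it in a crop and measure it.

```bash
python3 - <<'E'
from h import *
L=lambda n:{k:v for k,v in np.load(f'{n}0.npz').items()}
s,t=L('scene'),L('top')
a=cv2.resize(s['frame'][110:200,240:340],(440,396),interpolation=cv2.INTER_CUBIC)
b=cv2.resize(t['frame'][225:300,325:425],(440,330),interpolation=cv2.INTER_CUBIC); 
b=cv2.copyMakeBorder(b,0,66,0,0,0); im=np.hstack([a,b]); cv2.imwrite('pics/crop.png',cv2.resize(im,(800,360)))
for n,c in(('scene',s),('top',t)):
    P=cloud(c); f=c['frame'].astype(int); sat=f.max(2)-f.min(2); dark=(f.max(2)<90)&(sat<25)&(P[...,2]>.006)&(P[...,2]<.3)
    k,lab,st,ce=cv2.connectedComponentsWithStats(dark.astype(np.uint8))
    for i in range(1,k):
        if st[i,4]>25:
            p=P[lab==i]; print(n,st[i],ce[i].round(),p.min(0).round(3),p.max(0).round(3))
    bench=P[(np.abs(P[...,2])<.02)&(P[...,0]>.2)&(P[...,0]<.7)&(abs(P[...,1])<.4)]; print('bench z med',np.median(bench[:,2]))
    # rail top & square foot top points
    for nm,box in(('rail',(.3,.75,-.15,.35)),):
        m=(P[...,2]>.034)&(P[...,2]<.046)&(P[...,0]>box[0])&(P[...,0]<box[1])&(P[...,1]>box[2])&(P[...,1]<box[3])&(f.max(2)>60)&(sat<40)
        q=P[m]; r=cv2.minAreaRect(q[:,:2].astype(np.float32)); print(nm,m.sum(),r,cv2.boxPoints(r).tolist(),np.median(q[:,2]))
E
```

```text
scene [526  17  34  55 852] [541.  42.] [-1.127 -0.699  0.006] [-0.887 -0.501  0.207]
scene [287  39  12  19 114] [294.  47.] [ 0.263 -0.578  0.245] [ 0.298 -0.54   0.3  ]
scene [314  44  13  19 113] [319.  52.] [ 0.217 -0.486  0.247] [ 0.253 -0.441  0.3  ]
scene [534  77  26  20 308] [550.  86.] [-0.914 -0.406  0.006] [-0.753 -0.254  0.028]
scene [ 398   78  126  109 2506] [450. 132.] [-0.812 -0.46   0.008] [0.294 0.134 0.3  ]
scene [262 127  24  47 592] [277. 151.] [ 0.462 -0.397  0.006] [ 0.485 -0.246  0.152]
scene [483 129  14  57 280] [490. 163.] [-0.039  0.063  0.016] [-0.007  0.097  0.186]
scene [468 133  14  59 157] [473. 168.] [0.026 0.06  0.014] [0.042 0.093 0.185]
scene [312 135  10  45 203] [317. 158.] [ 0.325 -0.302  0.008] [ 0.411 -0.172  0.106]
scene [420 171  23  20  53] [428. 181.] [ 0.091 -0.063  0.006] [0.114 0.046 0.015]
scene [333 183  26  77 383] [348. 208.] [0.525 0.172 0.073] [0.567 0.224 0.247]
scene [201 189   5  10  28] [204. 193.] [ 0.726 -0.241  0.007] [ 0.741 -0.223  0.042]
scene [335 194   6  75 256] [338. 230.] [0.56  0.191 0.044] [0.566 0.213 0.241]
s
[... 2584 characters left out ...]
069 0.688 0.011] [0.17  0.774 0.052]
top [ 70 330  35  33 234] [ 99. 343.] [0.077 0.572 0.006] [0.18  0.7   0.051]
top [ 63 334  14  30 217] [ 66. 349.] [0.067 0.66  0.006] [0.161 0.705 0.05 ]
top [ 25 336  11  30 240] [ 29. 350.] [0.054 0.809 0.006] [0.149 0.834 0.05 ]
top [500 359  16   8  27] [505. 363.] [ 0.112 -0.696  0.026] [ 0.125 -0.655  0.134]
bench z med 0.0001553857764342581
rail 1084 ((0.5663758516311646, 0.09182499349117279), (0.04545590654015541, 0.35781872272491455), 13.236125946044922) [[0.5032877326011658, 0.26077768206596375], [0.5852156281471252, -0.08753549307584763], [0.6294639706611633, -0.07712769508361816], [0.5475360751152039, 0.2711854875087738]] 0.04047232157149061
```

View pics/crop.png

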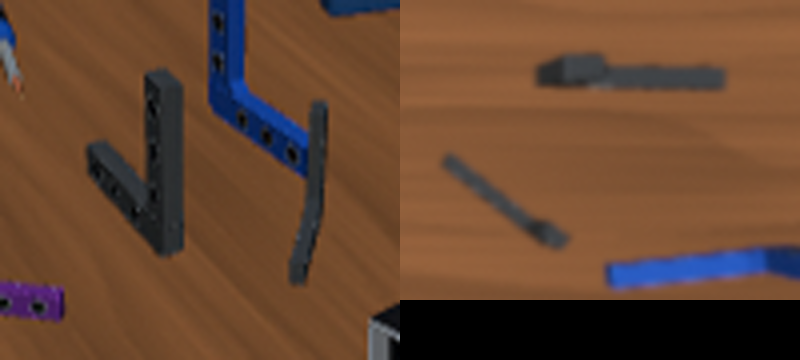

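The crop confirms it: the thick grey L at (545,348), heel towards world +y, foot 150 mm long. The other grey one is clearly smaller. Next come the refined rail, upright and foot axes.

```bash
python3 - <<'E'
from h import *
L=lambda n:{k:v for k,v in np.load(f'{n}0.npz').items()}
for n in('scene','top'):
    c=L(n); P=cloud(c); f=c['frame'].astype(int); X,Y,Z=P[...,0],P[...,1],P[...,2]; sat=f.max(2)-f.min(2)
    def rect(nm,m,lo=False):
        q=P[m]; r=cv2.minAreaRect(q[:,:2].astype(np.float32)); b=cv2.boxPoints(r)
        d=q[:,:2]-q[:,:2].mean(0); w,v=np.linalg.eigh(d.T@d); e=v[:,1]*np.sign(v[1,1]); nn=np.array([e[1],-e[0]])
        a=q[:,:2]@e; s=q[:,:2]@nn
        print(n,nm,m.sum(),'yaw',np.arctan2(-e[0],e[1]).round(4),'along',np.percentile(a,[0,1,99,100]).round(4),'across',np.percentile(s,[0,2,50,98,100]).round(4),'z',np.median(q[:,2]).round(4),'mean',q.mean(0).round(4))
    rect('rail top',(Z>.035)&(Z<.047)&(X>.48)&(X<.66)&(Y>-.12)&(Y<.3)&(sat<50)&(f.max(2)>40))
    sq=(X>.43)&(X<.51)&(Y>-.42)&(Y<-.22)&(sat<40)&(f.max(2)<110)
    rect('foot top',sq&(Z>.025)&(Z<.034)&(Y<-.285))
    rect('foot all',sq&(Z>.008)&(Z<.034))
    rect('sq all',sq&(Z>.008))
    m=sq&(Z>.05); 
    if m.sum()>10: rect('leg',m)
    m=sq&(Z>.14)
    if m.sum()>5: rect('legtop',m)
    m=(X>.45)&(X<.64)&(Y>.12)&(Y<.28)&(Z>.2); rect('uptop',m)
    # upright inner face by height
    e=np.array([-.222,.975])
    for z in(.1,.15,.2,.23): 
        m=(X>.45)&(X<.64)&(Y>.1)&(Y<.28)&(abs(Z-z)<.012); 
        if m.sum()>5: print('  up z',z,'along',(P[m][:,:2]@e).min().round(4),(P[m][:,:2]@e).max().round(4))
E
```

```text
scene rail top 1270 yaw 0.2054 along [-0.2036 -0.1977  0.1541  0.1558] across [0.552  0.556  0.5811 0.5963 0.5987] z 0.0402 mean [0.5715 0.0937 0.0403]
scene foot top 106 yaw -0.0389 along [-0.3777 -0.3763 -0.2722 -0.2671] across [0.4759 0.4772 0.4877 0.4957 0.4969] z 0.0301 mean [ 0.4743 -0.3443  0.0298]
scene foot all 234 yaw -0.0051 along [-0.3942 -0.3922 -0.2454 -0.2447] across [0.4649 0.4658 0.4812 0.4847 0.4854] z 0.0264 mean [ 0.4767 -0.3183  0.0238]
scene sq all 589 yaw 0.0144 along [-0.4035 -0.3992 -0.2536 -0.2523] across [0.4574 0.4598 0.4745 0.4789 0.4814] z 0.0582 mean [ 0.4761 -0.2814  0.0691]
scene leg 314 yaw 0.3764 along [-0.4385 -0.4362 -0.4015 -0.4005] across [0.3311 0.3363 0.3482 0.3564 0.3578] z 0.1076 mean [ 0.4756 -0.2573  0.1065]
scene legtop 60 yaw 0.0501 along [-0.3023 -0.3017 -0.2713 -0.2711] across [0.4485 0.4506 0.4613 0.4689 0.47  ] z 0.1481 mean [ 0.4742 -0.2598  0.1476]
scene uptop 701 yaw 0.9553 along [-0.3618 -0.3606 -0.3067 -0.3058] across [0.4459 0.4544 0.4828 0.4994 0.5023] z 0.2313 mean [0.5508 0.201  0.2287]
  up z 0.1 along 0.0525 0.097
  up z 0
[... 556 characters left out ...]
aw 0.0112 along [-0.4032 -0.4017 -0.2543 -0.254 ] across [0.4598 0.4616 0.4693 0.4789 0.4803] z 0.0323 mean [ 0.4727 -0.3112  0.0665]
top leg 104 yaw -0.1201 along [-0.2217 -0.2191 -0.1896 -0.1895] across [0.4919 0.4921 0.4992 0.5097 0.5102] z 0.1476 mean [ 0.472  -0.2601  0.1294]
top legtop 63 yaw 0.0201 along [-0.2873 -0.2868 -0.2586 -0.2586] across [0.4599 0.46   0.4665 0.4749 0.478 ] z 0.1504 mean [ 0.4729 -0.2634  0.1499]
top uptop 259 yaw 1.276 along [-0.4932 -0.4925 -0.4415 -0.4399] across [0.3151 0.3167 0.3376 0.3612 0.3646] z 0.2433 mean [0.5439 0.188  0.2395]
  up z 0.1 along 0.0524 0.0922
  up z 0.15 along 0.0494 0.085
  up z 0.2 along 0.0455 0.0852
  up z 0.23 along 0.0437 0.0842
```

Request:
jog_arm:
  series:
    - [[0, 0, 0, 0, 0, -0.1385, 85], [0, 0, 0, 0, 0, -0.1385, 85], [0, 0, 0, 0, 0, -0.1385, 85], [0, 0, 0, 0, 0, -0.1385, 85], [0, 0, 0, 0, 0, -0.1385, 85], [0, 0, 0, 0, 0, -0.1385, 85], [0, 0, 0, 0, 0, -0.1385, 85], [0, 0, 0, 0, 0, -0.1385, 85], [0, 0, 0, 0, 0, 0, 85], [0, 0, 0, 0, 0, 0, 85]]

```text
time_s: 1.1
eef_pos: [0.2567, -0.5143, 0.2309]
eef_rot: [-0.0, 0.708, 0.706, 0.0]
wrist_force: [-0.4, -0.6, 0.5]
opening: 0.995
grasp_force: 0.0
```

Request:
jog_arm:
  series:
    - [[10, 10, 0, 0, 0, 0, 85], [18, 22, 0, 0, 0, 0, 85], [20, 26, 0, 0, 0, 0, 85], [24, 30, 0, 0, 0, 0, 85], [24, 30, 0, 0, 0, 0, 85], [24, 30, 0, 0, 0, 0, 85], [24, 30, 0, 0, 0, 0, 85], [20, 24, 0, 0, 0, 0, 85], [12, 14, 0, 0, 0, 0, 85], [0, 0, 0, 0, 0, 0, 85]]

```text
time_s: 2.1
eef_pos: [0.4746, -0.3357, 0.2312]
eef_rot: [-0.0, 0.706, 0.708, 0.0]
wrist_force: [-1.0, -0.6, 0.6]
opening: 0.998
grasp_force: 0.0
```

Request:
jog_arm:
  series:
    - [[-2, -1, 20, 0, 0, 0, 85], [0, 0, 30, 0, 0, 0, 85], [0, 0, 35, 0, 0, 0, 85], [0, 0, 35, 0, 0, 0, 85], [0, 0, 35, 0, 0, 0, 85], [0, 0, 30, 0, 0, 0, 85], [0, 0, 20, 0, 0, 0, 85], [0, 0, 14, 0, 0, 0, 85], [0, 0, 7, 0, 0, 0, 85], [0, 0, 0, 0, 0, 0, 85]]

```text
time_s: 3.1
eef_pos: [0.4713, -0.3404, 0.0048]
eef_rot: [-0.001, 0.707, 0.707, 0.0]
wrist_force: [0.7, -1.5, 0.3]
opening: 0.994
grasp_force: 0.0
```

Request:
jog_arm:
  series:
    - [[0, 0, 0, 0, 0, 0, 0], [0, 0, 0, 0, 0, 0, 0], [0, 0, 0, 0, 0, 0, 0], [0, 0, 0, 0, 0, 0, 0], [0, 0, 0, 0, 0, 0, 0], [0, 0, 0, 0, 0, 0, 0], [0, 0, 0, 0, 0, 0, 0], [0, 0, 0, 0, 0, 0, 0], [0, 0, 0, 0, 0, 0, 0], [0, 0, 0, 0, 0, 0, 0]]

```text
time_s: 4.1
eef_pos: [0.4722, -0.3409, 0.006]
eef_rot: [0.001, 0.707, 0.707, 0.0]
wrist_force: [0.7, -0.2, 6.4]
opening: 0.198
grasp_force: 59.5
```

Request:
jog_arm:
  series:
    - [[0, 0, -4, 0, 0, 0, 0], [0, 0, -8, 0, 0, 0, 0], [0, 0, -14, 0, 0, 0, 0], [0, 0, -18, 0, 0, 0, 0], [0, 0, -20, 0, 0, 0, 0], [0, 0, -20, 0, 0, 0, 0], [0, 0, -18, 0, 0, 0, 0], [0, 0, -12, 0, 0, 0, 0], [0, 0, -6, 0, 0, 0, 0], [0, 0, 0, 0, 0, 0, 0]]

```text
time_s: 5.1
eef_pos: [0.472, -0.3409, 0.1262]
eef_rot: [0.001, 0.707, 0.707, -0.0]
wrist_force: [-0.4, 1.3, -3.4]
opening: 0.198
grasp_force: 58.7
```

Request:
jog_arm:
  series:
    - [[10, 2, 0, 0, 0, 0, 0], [20, 5, 0, 0, 0, -0.02, 0], [30, 8, 0, 0, 0, -0.02, 0], [35, 9, 0, 0, 0, -0.02, 0], [35, 9, 0, 0, 0, -0.02, 0], [35, 9, 0, 0, 0, -0.02, 0], [30, 8, 0, 0, 0, -0.02, 0], [20, 6, 0, 0, 0, -0.02, 0], [10, 4, 0, 0, 0, -0.02, 0], [0, 0, 0, 0, 0, 0, 0]]

```text
time_s: 6.1
eef_pos: [0.5174, -0.1106, 0.1245]
eef_rot: [-0.001, 0.647, 0.762, -0.0]
wrist_force: [-0.3, -0.3, -3.1]
opening: 0.198
grasp_force: 58.6
```

```bash
python3 - <<'E'
from h import *
from scipy.spatial.transform import Rotation as Ro
o=ctrl.get_obs(); q=o['eef_rot']; R=Ro.from_quat([q[1],q[2],q[3],q[0]]).as_matrix()
p=o['eef_pos']; print(o['time_s'],p.round(4),'toolx yaw',np.arctan2(R[1,0],R[0,0])-np.pi/2,'tilt',R[:,2].round(4),o['grasp_force'],o['opening'],o['wrist_force'])
for n in('scene','top'):
    c=cam(n); cv2.imwrite(f'pics/{n}1.png',cv2.resize(c['frame'],(800,600)))
    P=cloud(c); f=c['frame'].astype(int); sat=f.max(2)-f.min(2)
E
```

```text
6.1 [ 0.5174 -0.1106  0.1245] toolx yaw 0.16260260351915856 tilt [-1.5e-03  9.0e-04 -1.0e+00] 58.63533675670624 0.19781273044193246 [-0.310533   -0.34007681 -3.12918237]
```

View pics/scene1.png

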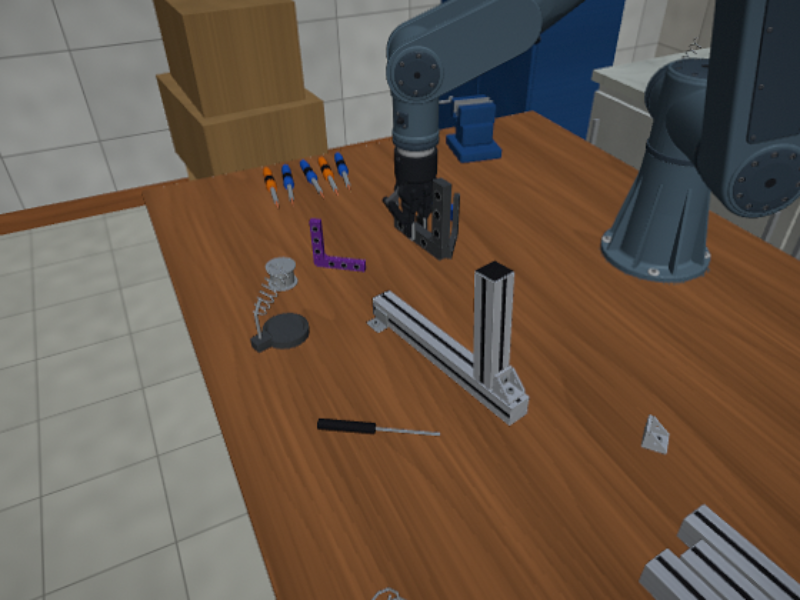

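Scene picture: the square is held upright at about (440,215), and nothing else has moved. I'll carry it over the rail.

Request:
jog_arm:
  series:
    - [[0, 0, 0, 0, 0, -0.033, 0], [0, 0, 0, 0, 0, -0.033, 0], [10, 8, 0, 0, 0, 0, 0], [20, 14, 0, 0, 0, 0, 0], [26, 17, 0, 0, 0, 0, 0], [28, 18, 0, 0, 0, 0, 0], [26, 17, 0, 0, 0, 0, 0], [20, 14, 0, 0, 0, 0, 0], [12, 8, 0, 0, 0, 0, 0], [0, 0, 0, 0, 0, 0, 0]]

```text
time_s: 7.2
eef_pos: [0.58, 0.0489, 0.1251]
eef_rot: [-0.0, 0.622, 0.783, 0.0]
wrist_force: [0.8, 0.1, -4.1]
opening: 0.199
grasp_force: 58.9
```

```bash
cat > m.py <<'E'
from h import *
from scipy.spatial.transform import Rotation as Ro
o=ctrl.get_obs(); q=o['eef_rot']; R=Ro.from_quat([q[1],q[2],q[3],q[0]]).as_matrix()
p=o['eef_pos']; e=np.array([-.2268,.9739]); n=np.array([.9739,.2268])
print(o['time_s'],p.round(4),'along',p[:2]@e,'across',p[:2]@n,'yaw',np.arctan2(R[1,0],R[0,0])-np.pi/2,'tilt',R[:,2].round(4),o['grasp_force'],o['wrist_force'].round(1),o['torque'].round(2))
c=cam('top'); P=cloud(c); f=c['frame'].astype(int); X,Y,Z=P[...,0],P[...,1],P[...,2]; sat=f.max(2)-f.min(2); A=X*e[0]+Y*e[1]; S=X*n[0]+Y*n[1]
E
python3 - <<'E'
from m import *
cv2.imwrite('pics/top2.png',cv2.resize(c['frame'][130:270,170:360],(800,590),interpolation=cv2.INTER_CUBIC))
E
```

```text
7.2 [0.58   0.0489 0.1251] along -0.08394622309958832 across 0.5759962956366592 yaw 0.227080136976763 tilt [-0.e+00  2.e-04 -1.e+00] 58.91295611858368 [ 0.8  0.1 -4.1] [-0.14 -0.02 -0.01]
```

View pics/top2.png

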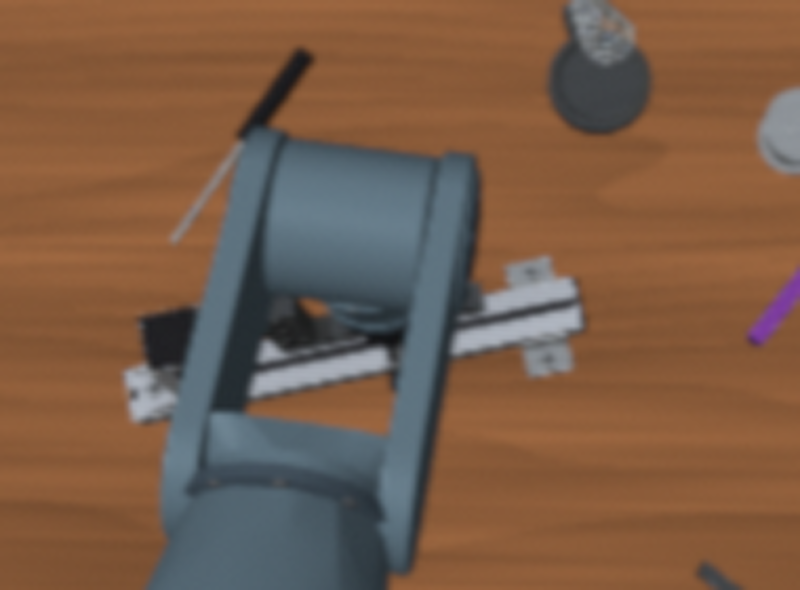

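The top view shows the leg at about (290,325), in line with the rail and well clear of the upright top at (165,335). Lowering now.

Request:
jog_arm:
  series:
    - [[0, -1.5, 6, 0, 0, 0, 0], [0, 0, 12, 0, 0, 0, 0], [0, 0, 14, 0, 0, 0, 0], [0, 0, 14, 0, 0, 0, 0], [0, 0, 12, 0, 0, 0, 0], [0, 0, 8, 0, 0, 0, 0], [0, 0, 5, 0, 0, 0, 0], [0, 0, 3, 0, 0, 0, 0], [0, 0, 0, 0, 0, 0, 0], [0, 0, 0, 0, 0, 0, 0]]

```text
time_s: 8.25
eef_pos: [0.5786, 0.0473, 0.0518]
eef_rot: [0.0, 0.623, 0.782, 0.0]
wrist_force: [-0.7, -0.1, -4.0]
opening: 0.199
grasp_force: 58.8
```

Request:
jog_arm:
  series:
    - [[0, 0, 1, 0, 0, 0, 0], [0, 0, 1, 0, 0, 0, 0], [0, 0, 1, 0, 0, 0, 0], [0, 0, 1, 0, 0, 0, 0], [0, 0, 1, 0, 0, 0, 0], [0, 0, 1, 0, 0, 0, 0], [0, 0, 0, 0, 0, 0, 0], [0, 0, 0, 0, 0, 0, 0], [0, 0, 0, 0, 0, 0, 0], [0, 0, 0, 0, 0, 0, 0]]

```text
time_s: 9.25
eef_pos: [0.5782, 0.0473, 0.046]
eef_rot: [0.0, 0.623, 0.782, -0.0]
wrist_force: [-4.5, 0.1, 5.7]
opening: 0.198
grasp_force: 60.0
```

```bash
python3 - <<'E'
from m import *
c=cam('scene'); cv2.imwrite('pics/s3.png',cv2.resize(c['frame'][130:310,220:400],(600,600),interpolation=cv2.INTER_CUBIC))
E
```

```text
9.25 [0.5782 0.0473 0.046 ] along -0.08506607122341886 across 0.573834898599173 yaw 0.22610587825673978 tilt [ 0. -0. -1.] 59.9629944562912 [-4.5  0.1  5.7] [-0.05  0.65  0.04]
```

View pics/s3.png

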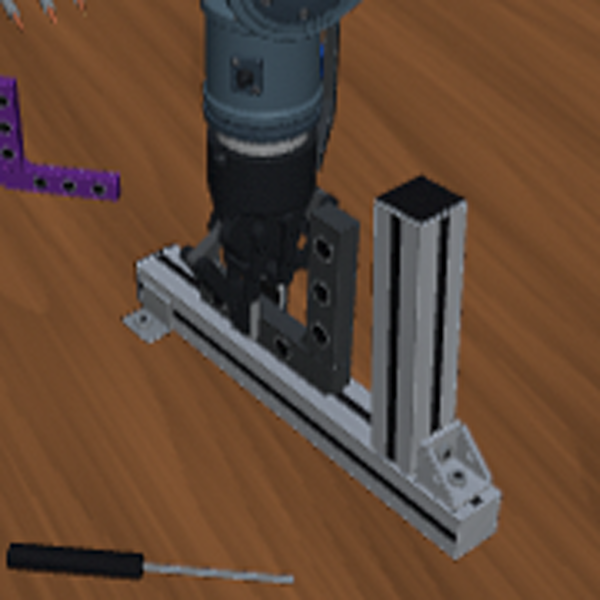

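The crop shows the square standing on the rail (heel at 335,385), with a gap to the upright (385,450). Now I'll slide it.

Request:
jog_arm:
  series:
    - [[1, 0, 0.5, 0, 0, 0, 0], [3, 0, 0.5, 0, 0, 0, 0], [3, 0, 0, 0, 0, 0, 0], [4, 0, 0, 0, 0, 0, 0], [4, 0, 0, 0, 0, 0, 0], [4, 0, 0, 0, 0, 0, 0], [3, 0, 0, 0, 0, 0, 0], [2, 0, 0, 0, 0, 0, 0], [1, 0, 0, 0, 0, 0, 0], [0, 0, 0, 0, 0, 0, 0]]

```text
time_s: 10.35
eef_pos: [0.5748, 0.0709, 0.046]
eef_rot: [0.002, 0.623, 0.782, 0.001]
wrist_force: [1.9, -4.0, 5.3]
opening: 0.194
grasp_force: 60.2
```

```bash
python3 -c "from m import *"
```

```text
10.35 [0.5748 0.0709 0.046 ] along -0.06134377781854261 across 0.575912570010798 yaw 0.2260497537868078 tilt [ 0.0048 -0.0014 -1.    ] 60.164819955825806 [ 1.9 -4.   5.3] [-0.5  -0.06  0.03]
```

Request:
jog_arm:
  series:
    - [[1.5, -0.5, 1, 0, 0, 0, 0], [1.5, -0.5, 1, 0, 0, 0, 0], [1.5, 0, 0, 0, 0, 0, 0], [1.5, 0, 0, 0, 0, 0, 0], [1.5, 0, 0, 0, 0, 0, 0], [1.5, 0, 0, 0, 0, 0, 0], [1.5, 0, 0, 0, 0, 0, 0], [1.5, 0, 0, 0, 0, 0, 0], [1.5, 0, 0, 0, 0, 0, 0], [0, 0, 0, 0, 0, 0, 0]]

```text
time_s: 11.4
eef_pos: [0.5732, 0.0826, 0.046]
eef_rot: [0.005, 0.623, 0.782, 0.002]
wrist_force: [2.0, -8.0, 14.0]
opening: 0.196
grasp_force: 61.3
```

```bash
python3 -c "from m import *"
```

```text
11.4 [0.5732 0.0826 0.046 ] along -0.04953273442779728 across 0.5769704890140691 yaw 0.22582988338329724 tilt [ 0.0095 -0.003  -1.    ] 61.269214153289795 [ 2. -8. 14.] [-1.17 -0.15  0.01]
```

Request:
jog_arm:
  series:
    - [[1, -0.5, 0, 0.002, 0, 0, 0], [1, -0.5, 0, 0.002, 0, 0, 0], [1, -0.5, 0, 0.002, 0, 0, 0], [1, -0.5, 0, 0.002, 0, 0, 0], [1, 0, 0, 0.002, 0, 0, 0], [1, 0, 0, 0, 0, 0, 0], [1, 0, 0, 0, 0, 0, 0], [1, 0, 0, 0, 0, 0, 0], [0, 0, 0, 0, 0, 0, 0], [0, 0, 0, 0, 0, 0, 0]]

```text
time_s: 12.45
eef_pos: [0.5698, 0.0898, 0.046]
eef_rot: [0.002, 0.623, 0.782, -0.002]
wrist_force: [3.1, -8.8, 12.3]
opening: 0.2
grasp_force: 61.1
```

```bash
python3 -c "from m import *"
```

```text
12.45 [0.5698 0.0898 0.046 ] along -0.04176965236757843 across 0.5753074628171133 yaw 0.2254634848997128 tilt [ 5.0e-04 -5.2e-03 -1.0e+00] 61.13599419593811 [ 3.1 -8.8 12.3] [-1.23 -0.44 -0.03]
```

Request:
jog_arm:
  series:
    - [[0.5, -0.5, 0, 0, 0.002, 0, 0], [0.5, -0.3, 0, 0, 0.002, 0, 0], [0.5, 0, 0, 0, 0.001, 0, 0], [0.5, 0, 0, 0, 0, 0, 0], [0.5, 0, 0, 0, 0, 0, 0], [0.5, 0, 0, 0, 0, 0, 0], [0.5, 0, 0, 0, 0, 0, 0], [0.5, 0, 0, 0, 0, 0, 0], [0, 0, 0, 0, 0, 0, 0], [0, 0, 0, 0, 0, 0, 0]]

```text
time_s: 13.5
eef_pos: [0.5683, 0.0934, 0.046]
eef_rot: [0.0, 0.623, 0.782, -0.0]
wrist_force: [3.8, -10.0, 12.8]
opening: 0.202
grasp_force: 61.0
```

```bash
python3 -c "from m import *"
```

```text
13.5 [0.5683 0.0934 0.046 ] along -0.03792353530063247 across 0.5746851876380842 yaw 0.22540490897170984 tilt [-2.e-04 -5.e-04 -1.e+00] 60.974929332733154 [  3.8 -10.   12.8] [-1.47 -0.63 -0.13]
```

Request:
jog_arm:
  series:
    - [[0.5, 0, 0, 0, 0, 0, 0], [0.5, 0, 0, 0, 0, 0, 0], [0.5, 0, 0, 0, 0, 0, 0], [0.5, 0, 0, 0, 0, 0, 0], [0.5, 0, 0, 0, 0, 0, 0], [0.5, 0, 0, 0, 0, 0, 0], [0.5, 0, 0, 0, 0, 0, 0], [0.5, 0, 0, 0, 0, 0, 0], [0, 0, 0, 0, 0, 0, 0], [0, 0, 0, 0, 0, 0, 0]]

```text
time_s: 14.55
eef_pos: [0.5673, 0.0971, 0.046]
eef_rot: [0.0, 0.623, 0.782, -0.0]
wrist_force: [2.7, -10.0, 12.7]
opening: 0.197
grasp_force: 61.0
```

```bash
python3 - <<'E'
from m import *
c=cam('scene'); cv2.imwrite('pics/s4.png',cv2.resize(c['frame'][160:300,280:400],(514,600),interpolation=cv2.INTER_CUBIC))
P=cloud(c); A=P[...,0]*e[0]+P[...,1]*e[1]; S=P[...,0]*n[0]+P[...,1]*n[1]; Z=P[...,2]; f=c['frame'].max(2)
# upright +x side face: edges versus height
for z in(.07,.1,.13,.16,.19,.22):
    m=(abs(Z-z)<.006)&(A>.02)&(A<.12)&(S>.585)&(S<.605)&(f>90); print(z,m.sum(),np.percentile(A[m],[0,3,97,100]).round(4) if m.sum()>3 else '')
E
```

```text
14.55 [0.5673 0.0971 0.046 ] along -0.03406738493227576 across 0.5745646123194704 yaw 0.2254553300624933 tilt [-5.e-04 -8.e-04 -1.e+00] 61.02266192436218 [  2.7 -10.   12.7] [-1.61 -0.5  -0.12]
0.07 74 [0.0576 0.0584 0.1143 0.1171]
0.1 51 [0.0577 0.0585 0.0966 0.0973]
0.13 51 [0.057  0.0601 0.0962 0.0967]
0.16 59 [0.0585 0.0599 0.0971 0.0974]
0.19 59 [0.0592 0.0594 0.0968 0.0972]
0.22 64 [0.0554 0.0567 0.0966 0.0969]
```

View pics/s4.png

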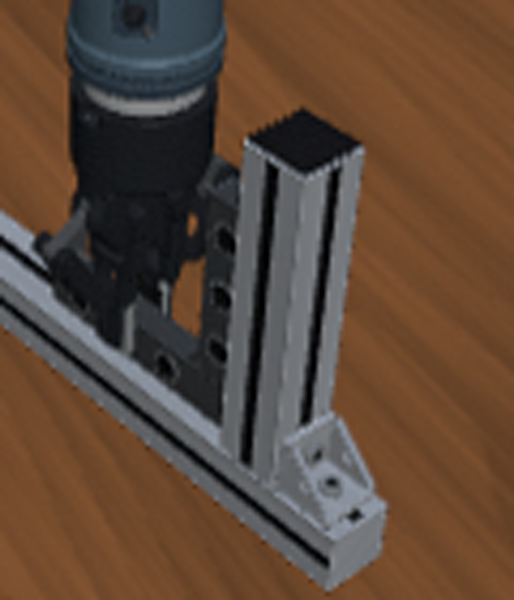

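The crop shows the back edge against the upright at about (230,320), and the upright nearly vertical. I'll keep pushing until it stops.

Request:
jog_arm:
  series:
    - [[0.5, 0, 0, 0, 0, 0, 0], [0.5, 0, 0, 0, 0, 0, 0], [0.5, 0, 0, 0, 0, 0, 0], [0.5, 0, 0, 0, 0, 0, 0], [0.5, 0, 0, 0, 0, 0, 0], [0.5, 0, 0, 0, 0, 0, 0], [0, 0, 0, 0, 0, 0, 0], [0, 0, 0, 0, 0, 0, 0], [0, 0, 0, 0, 0, 0, 0], [0, 0, 0, 0, 0, 0, 0]]

```text
time_s: 15.65
eef_pos: [0.5673, 0.0972, 0.046]
eef_rot: [0.002, 0.623, 0.782, -0.002]
wrist_force: [5.5, -22.4, 10.0]
opening: 0.205
grasp_force: 60.8
```

```bash
python3 -c "from m import *"
```

```text
15.65 [0.5673 0.0972 0.046 ] along -0.03402272079365644 across 0.5745449652449496 yaw 0.2252570901894959 tilt [ 3.0e-04 -4.8e-03 -1.0e+00] 60.80473065376282 [  5.5 -22.4  10. ] [-3.29 -0.72 -0.11]
```

Request:
jog_arm:
  series:
    - [[0, 0, 0.5, 0, 0.002, 0, 0], [0, 0, 0.5, 0, 0.002, 0, 0], [0, 0, 0, 0, 0, 0, 0], [0, 0, 0, 0, 0, 0, 0], [0, 0, 0, 0, 0, 0, 0], [0, 0, 0, 0, 0, 0, 0], [0, 0, 0, 0, 0, 0, 0], [0, 0, 0, 0, 0, 0, 0], [0, 0, 0, 0, 0, 0, 0], [0, 0, 0, 0, 0, 0, 0]]

```text
time_s: 16.7
eef_pos: [0.5674, 0.0972, 0.046]
eef_rot: [0.0, 0.623, 0.782, -0.001]
wrist_force: [1.6, -21.9, 18.1]
opening: 0.196
grasp_force: 62.0
```

```bash
python3 - <<'E'
from m import *
c=cam('scene'); cv2.imwrite('pics/s5.png',cv2.resize(c['frame'][190:280,300,None] if 0 else c['frame'][190:280,300:370],(600,600*9//7 if 0 else 600),interpolation=cv2.INTER_CUBIC))
P=cloud(c); A=P[...,0]*e[0]+P[...,1]*e[1]; S=P[...,0]*n[0]+P[...,1]*n[1]; Z=P[...,2]; f=c['frame'].max(2)
for z in(.07,.1,.13,.16,.19,.22):
    m=(abs(Z-z)<.006)&(A>.02)&(A<.12)&(S>.585)&(S<.605)&(f>90); print(z,np.percentile(A[m],[3,97]).round(4))
m=(Z>.19)&(Z<.2)&(f<90)&(A>.01)&(A<.06)&(S>.56)&(S<.59);print('leg top',m.sum(),np.median(Z[m]) if m.any() else '')
d=ctrl.get_obs();print(d['wrist_force'],abs(d['dq']).max())
E
```

```text
16.7 [0.5674 0.0972 0.046 ] along -0.03400104509675171 across 0.5746208376261748 yaw 0.22548268439346741 tilt [-6.0e-04 -1.1e-03 -1.0e+00] 61.9735586643219 [  1.6 -21.9  18.1] [-3.52 -0.08 -0.07]
0.07 [0.0587 0.1129]
0.1 [0.06   0.0967]
0.13 [0.0602 0.0972]
0.16 [0.0598 0.0965]
0.19 [0.0579 0.0968]
0.22 [0.0579 0.0971]
leg top 14 0.19072864369127296
[  1.29363727 -21.22649243  18.96728255] 0.0009798454073911517
```

View pics/s5.png

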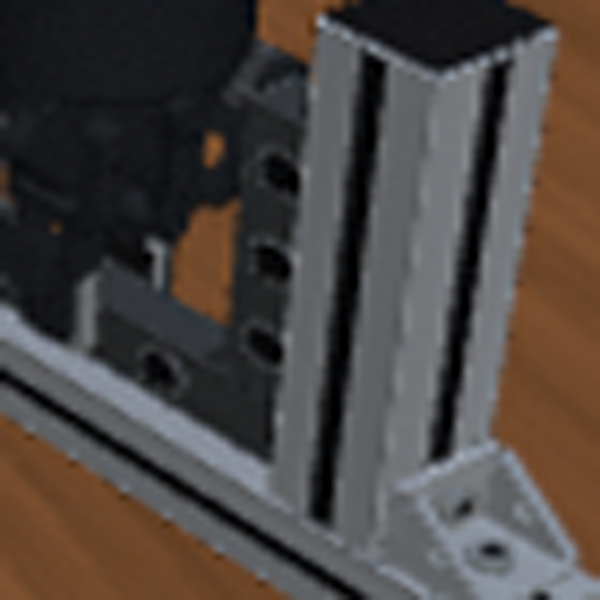

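The crop shows the upright vertical, the back edge flush against it from (310,90) to (275,440), and the foot flat on the rail. The push is about 21 N and the down force about 19 N. The arm is at rest, so I'm handing in.

```bash
python3 -c "
from bench import ctrl
print(ctrl.hand_in())"
```

```text
the job is handed in; nothing more can be done
None
```

I handed the job in at about 17 s with the square still gripped and pressed into the corner; the foot looks flat on the rail and the back edge flush against the upright, which measured vertical. The hand-in returned no verdict, and I did not re-measure the bystanders.

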